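# Scrape the chips off the marking plate into the tray

### The arm

A 6-joint arm with a two-finger parallel gripper is mounted at the origin on the work surface. World frame = base frame: x ahead of the robot, y to its left, z up, the work surface at z = 0. Lengths are in mm, angles in rad, forces in N, time in s.
With the tool pointing down it reaches from about 275 to 750 mm from the base axis. Payload 10.2 kg.
Tool frame: the origin (TCP) lies at the very end of the fingers, on their centre line; the grasp point (between the pads) lies behind it (ctrl.grasp_offset is the z of the grasp point in the tool frame, in mm); z points along the fingers, y is the direction in which the jaws open and shut (so a half turn about z gives the same grasp; the last joint's range is limited). The gripper opens to 85 mm and grips with 20 to 120 N. Pads are 22 mm wide; open, the fingers measure 114 mm over their backs; the gripper's body (76 mm by 85 mm) begins 54 mm behind the grasp point. The pads swing forward as they close: fully open they stand 13 mm farther back than shut.
Start: joints at [-1.475, 0.313, 1.498, -0, 1.331, -0.223], TCP at [164.536, -498.557, 231.294] pointing down, gripper open.
Joint ranges: [-2.94, 2.94], [-0.97, 2.17], [0.19, 2.56], [-1.23, 4.37], [0.02, 3.11], [-2.88, 2.88]. Speed limits (rad/s): [2.39, 2.39, 3.01, 3.14, 3.14, 3.14].

### API

Orientations are given as a unit quaternion [w, x, y, z].
In Python, from rig import ctrl, capture, job gives the robot as it stands. The module is installed in compiled form; this text tells all that it offers.
- The arm moves only by the tool move_arm, never from a script. Its argument "series" is a list of rows, each a list of 7 numbers: the turn, a rotation vector about the tool's x, y, z in rad, then the shift along the tool's x, y, z in cm, then the opening, from 0 (shut) to 1 (fully open). A call has 1 to 5 rows; each row is the pose to reach, as a shift and turn from the pose measured when the call began, along the tool's axes at that moment; what a row does not reach only later rows make up. A row lasts 1/12 s, in which the tool goes at most 41.7 mm and 7.16 degrees, less where a joint would pass 70% of its speed; a pose out of reach is approached as far as the arm can. A call with a gripper value outside its range is refused whole. The fingers move at their own pace and stop on an object; "grip_force" is the grip in N (left out, the last holds). Time passes only in rows, so rows that repeat a pose let the fingers close. It gives the time, the measured TCP pose, the force and the opening at its end, in the units of the state.
- ctrl.sense(): the state, without advancing time (a new reading comes with each control period).
- capture(name): name is "scene" or "top" or "wrist"; returns a dict with "frame" (384x512x3 uint8, red, green, blue), "mtx" (3x3 intrinsics, pixels), "R" (3x3) and "t" (3): a world point X has camera coordinates R X + t. Camera axes: x right, y down, z forward; pixel columns grow to the right and rows downward; lengths in mm; the calibration is good to about 2 mm. The wrist camera is an equidistant fisheye: a pixel r from the principal point sees the ray r / f radians off the axis. A picture is of the moment at which its call begins. There is no depth.
- job.finish_job(): hands the job in, once; it reports no verdict.
The state is a dict: "time_s": time; "joints": joint angles; "dq": joint speeds; "tau": joint torques, N m; "eef_pos": TCP position; "ee_rot": TCP orientation; "force": force on the tool from outside, world axes, zero at the start; "wrist_torque": the same for the moment, N m; "grip_width": opening from 0.0 (shut) to 1.0 (fully open).
Only numpy, scipy, OpenCV 4.12 (cv2) and the standard library are available. Lean on these libraries where they do the work, as an engineer would, in place of code of your own. Each camera call takes 0.05 s, during which the arm holds its last target.

### The job

Pull the scraper block out of its snug pocket in the tool case by its wooden grip, and with it scrape all five aluminium chips off the steel plate into the blue chip tray. Then leave the scraper standing upright on the plate and let go. The chips are sharp, so never touch them with the gripper, and leave the other tools on the bench where they are.

Things in the scene. Friction and masses are not known exactly. Their poses are not given: they have to be found in the camera images.
- scraper: Red scraper block with black sole, 160 (x) x 32 (y) x 40 mm high, wooden grip on top 70 (x) x 26 (y), 40 to 95 above the sole; 0.2 to 0.4 kg. Origin: centre of the sole underside, z up. Long flat faces look along its +y and -y. Starts upright in the case's pocket, sole 8 above the bench, axes parallel to the case's, the whole grip clear above the case.
- case: Grey tool case, fixed, 230 (x) x 120 (y) x 50 mm high; origin: centre of its underside. Mid pocket 166 (x) x 48 (y), floor 8 above the bench; two sprung yellow pads press on the scraper's long faces: draw it straight up with about 8 to 20 N, small wiggles are fine; clear once its sole is 50 above the bench. Lies along one y-side of the plate (either one), axes parallel to the plate's.
- plate: Dark steel plate, fixed, flat bare top 200 (x) x 240 (y), 50 above the bench, 18 thick on a grey foot, no rim. Origin: centre of its underside on the bench, z up. Along one of its two y-sides (+y or -y, it varies) lies the chip tray, along the other the case, each with its centre 182 from the plate's centre. (sizes in mm)
- tray: Blue open chip tray, fixed, 230 (x) x 140 (y), rim 30 above the bench, walls and floor 4 thick, so its rim is 20 below the plate's top. Origin: centre of its underside. Axes parallel to the plate's; its near wall is tucked 8 under the plate's edge, so chips pushed over the edge drop inside. (sizes in mm)
- chip1: Sharp aluminium chip (flat bar offcut 30 x 16 x 12, sizes in mm, 14 to 26 g), lying flat on the plate at the start; origin at the middle of its outline and height. Chips start with their centres within 55 of the plate's centre along each of its axes, with any yaw.
- chip2: Sharp aluminium chip (stubby offcut 24 x 20 x 14, sizes in mm, 14 to 26 g), lying flat on the plate at the start; origin at the middle of its outline and height. Chips start with their centres within 55 of the plate's centre along each of its axes, with any yaw.
- chip3: Sharp aluminium chip (L-shaped offcut 30 x 22 x 12, sizes in mm, 14 to 26 g), lying flat on the plate at the start; origin at the middle of its outline and height. Chips start with their centres within 55 of the plate's centre along each of its axes, with any yaw.
- chip4: Sharp aluminium chip (stepped offcut 32 x 14, 6 high with a step 13 high, sizes in mm, 14 to 26 g), lying flat on the plate at the start; origin at the middle of its outline and height. Chips start with their centres within 55 of the plate's centre along each of its axes, with any yaw.
- chip5: Sharp aluminium chip (flat offcut 26 x 18 x 12, sizes in mm, 14 to 26 g), lying flat on the plate at the start; origin at the middle of its outline and height. Chips start with their centres within 55 of the plate's centre along each of its axes, with any yaw.
- caliper: Bystander: digital caliper 200 long, flat on the bench; origin at its underside. (sizes in mm)
- brush: Bystander: wooden hand brush about 205 long, 26 high; origin at its underside. (sizes in mm)
- bracket: Bystander: aluminium angle bracket 90 x 60, 62 high; origin at its underside. (sizes in mm)
- template: Bystander: flat brass template 130 x 90 x 6; origin at its underside. (sizes in mm)
There are look-alikes about, which are no part of the job. Leave any purple look-alike of the scraper alone.

How it is judged (in metres and radians):
On the way, in this order (a step that is already met when the one before it is completed fails the run):
1. the scraper has been drawn clear of the case's pocket (z of scraper in the frame of case above 0.05 m), for 0.1 s.
2. the scraper, held in the gripper, is down on the plate (sole within 8 mm of its top) (x of scraper in the frame of plate between -0.1 and 0.1 m and y of scraper in the frame of plate between -0.125 and 0.125 m and z of scraper in the frame of plate between 0.042 and 0.058 m and contact force between the fingers and scraper above 0.5 N), for 0.2 s.
3. all five chips lie in the tray (x of chip1 in the frame of tray between -0.113 and 0.113 m and y of chip1 in the frame of tray between -0.068 and 0.068 m and z of chip1 in the frame of tray between -0.005 and 0.048 m and x of chip2 in the frame of tray between -0.113 and 0.113 m and y of chip2 in the frame of tray between -0.068 and 0.068 m and z of chip2 in the frame of tray between -0.005 and 0.048 m and x of chip3 in the frame of tray between -0.113 and 0.113 m and y of chip3 in the frame of tray between -0.068 and 0.068 m and z of chip3 in the frame of tray between -0.005 and 0.048 m and x of chip4 in the frame of tray between -0.113 and 0.113 m and y of chip4 in the frame of tray between -0.068 and 0.068 m and z of chip4 in the frame of tray between -0.005 and 0.048 m and x of chip5 in the frame of tray between -0.113 and 0.113 m and y of chip5 in the frame of tray between -0.068 and 0.068 m and z of chip5 in the frame of tray between -0.005 and 0.048 m), for 0.2 s.
At the end, for the whole second after the job is handed in: All five chips lie at rest inside the tray (centres within its walls and less than 48 mm above the bench), and the scraper stands upright (within 7 degrees) and at rest, released, with its sole on the plate's top and its origin over the plate (all of step 3 and x of scraper in the frame of plate between -0.1 and 0.1 m and y of scraper in the frame of plate between -0.125 and 0.125 m and z of scraper in the frame of plate between 0.042 and 0.058 m and angle between scraper's own z axis and vertical below 0.12 rad and linear speed of scraper below 0.02 m/s and linear speed of each of chip1, chip2, chip3, chip4, chip5 below 0.1 m/s); the robot touches nothing.
It fails at once if the gripper or arm touches a chip (contact force between any of the fingers, the arm and chip1 above 0.5 N or contact force between any of the fingers, the arm and chip2 above 0.5 N or contact force between any of the fingers, the arm and chip3 above 0.5 N or contact force between any of the fingers, the arm and chip4 above 0.5 N or contact force between any of the fingers, the arm and chip5 above 0.5 N).
It fails at once if a bystander (caliper, brush, bracket, template) is moved more than 20 mm (distance of any of caliper, brush, bracket, template from where it was at the start of the episode above 0.02 m).
It also fails if it takes over 51 s, if anything falls off the work surface, if the arm or the gripper's body presses on something with over 40 N, if the wrist force passes 120 N, or if a joint passes its speed limit or range.

## Working session

There is one attempt and no reset: what is moved stays moved. The work goes in short steps, Python scripts to look and compute and a tool call to move; the robot and the scene stay as the last step left them, time stands still between calls to the robot, and variables do not carry over. Pictures are saved under pics/ and viewed, and the job is handed in when it is done.

Besides the shell and the picture viewer there is one more tool, called after "Emit:" by a JSON object that holds its "op" and its "data". move_arm: Moves the arm, as the interface text tells. Its arguments: {"type":"object","properties":{"series":{"type":"array","items":{"type":"array","items":{"type":"number"}}},"grip_force":{"type":"number"}},"required":["series"]}

```bash
mkdir -p pics; python3 - <<'E'
from rig import ctrl,capture,job
import cv2,numpy as np
for n in("scene","top"):
    c=capture(n);cv2.imwrite(f"pics/{n}0.png",cv2.resize(c["frame"][:,:,::-1],(800,600),interpolation=cv2.INTER_CUBIC))
    print(n,c["mtx"].round(1).tolist(),c["R"].round(4).tolist(),c["t"].round(1).tolist())
print(ctrl.sense(),ctrl.grasp_offset)
E
```

```text
scene [[488.9, 0.0, 250.7], [0.0, 488.9, 188.7], [0.0, 0.0, 1.0]] [[0.1061, 0.9943, -0.0118], [0.6216, -0.0756, -0.7797], [-0.7762, 0.0754, -0.626]] [-128.3, -235.7, 1944.8]
top [[405.5, 0.0, 249.8], [0.0, 405.5, 194.7], [0.0, 0.0, 1.0]] [[0.0016, -1.0, 0.0014], [-0.9941, -0.0017, -0.1086], [0.1086, -0.0012, -0.9941]] [50.4, 497.2, 1455.7]
{'time_s': 0.1, 'joints': array([-1.47539784e+00,  3.13367292e-01,  1.49836196e+00,  1.46850493e-05,
        1.33103347e+00, -2.23420048e-01]), 'dq': array([-0.00063825, -0.00052814, -0.0013891 , -0.00102749, -0.00055521,
        0.00115966]), 'tau': array([ 3.97136318e-03, -4.12894714e+01, -2.60140765e+01, -3.29221996e-05,
        3.05175097e-03, -2.43072361e-05]), 'eef_pos': array([ 164.51725187, -498.3058895 ,  230.80568311]), 'ee_rot': array([-5.83379913e-04,  9.87321334e-01,  1.58733236e-01,  4.45397916e-05]), 'force': array([ 0.25991699, -0.12888935,  0.16113956]), 'wrist_torque': array([-0.03189419, -0.02273702,  0.03942092]), 'grip_width': 1.0003976233602556} -18.700000000000003
```

View pics/top0.png

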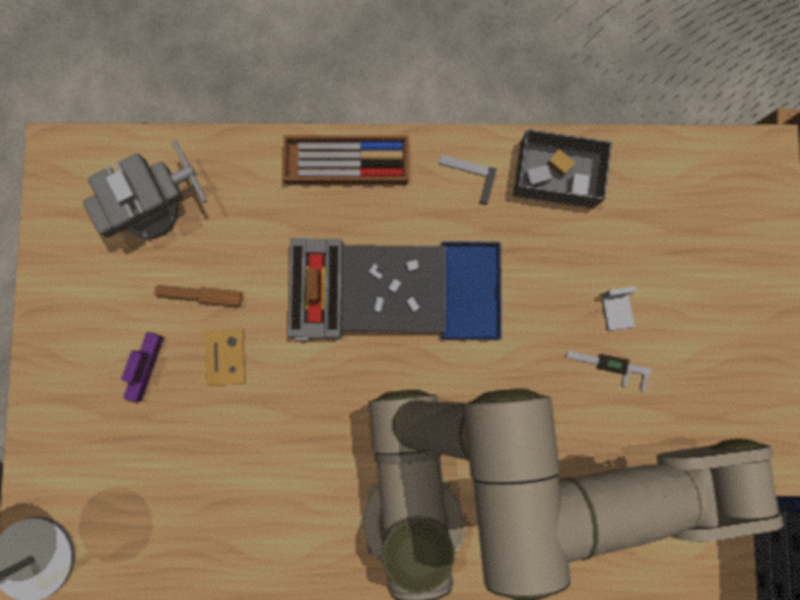

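View pics/scene0.png

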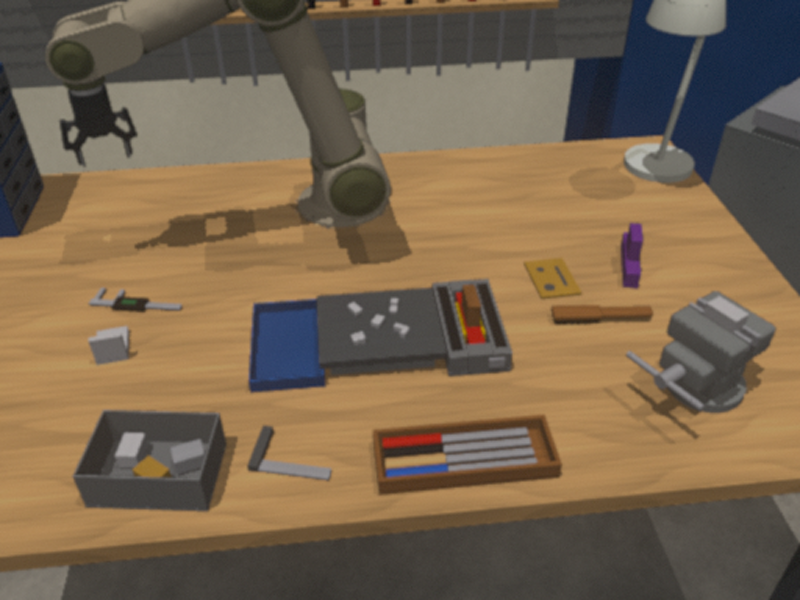

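The red block with the wooden grip in the grey case, top (316,288), is the scraper. Other candidates are the purple look-alike (142,367), the brush (198,295) and the red pen in the wooden box (380,172). None of those is red and sitting in the case. I'll check it in a crop.

```bash
cat > h.py <<'E'
from rig import ctrl,capture,job
import cv2,numpy as np
from scipy.spatial.transform import Rotation as Ro
def ray(c,uv,z):
    d=c["R"].T@np.linalg.inv(c["mtx"])@np.array([uv[0],uv[1],1.]); o=-c["R"].T@c["t"]
    return o+d*(z-o[2])/d[2]
def proj(c,X):
    p=c["mtx"]@(c["R"]@np.asarray(X,float)+c["t"]); return p[:2]/p[2]
def crop(n,name,u0,v0,w,h,s):
    c=capture(n); im=c["frame"][v0:v0+h,u0:u0+w,::-1]
    cv2.imwrite(f"pics/{name}.png",cv2.resize(im,None,fx=s,fy=s,interpolation=cv2.INTER_CUBIC)); return c
E
python3 - <<'E'
from h import *
crop("top","crop1",175,145,155,80,5)
crop("scene","crop1s",150,170,185,85,4)
E
```

```text
(no output)
```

View pics/crop1.png

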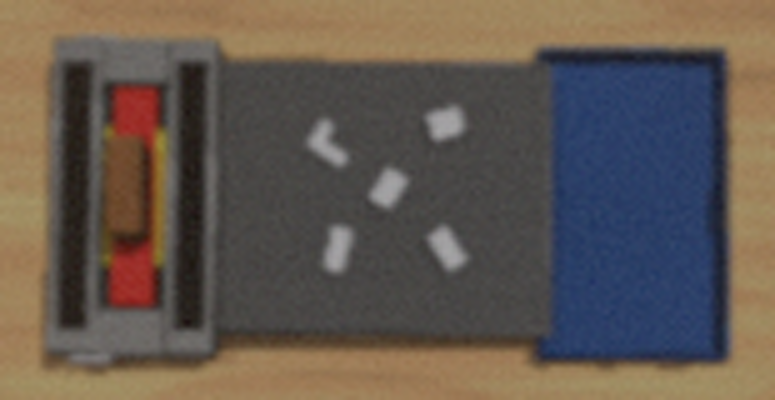

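View pics/crop1s.png

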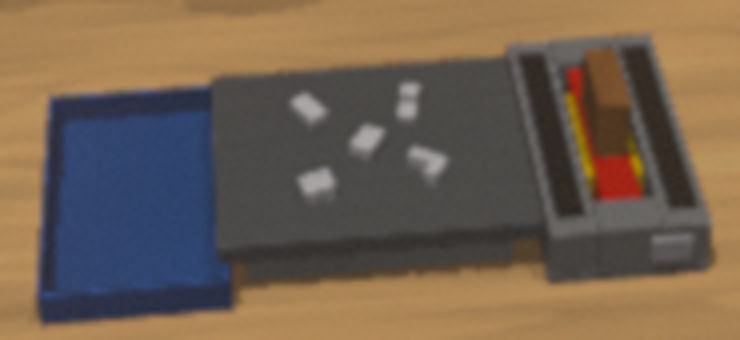

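The crop confirms it: red block, wooden grip (crop 125,190), yellow pads. The case is on the +y side of the plate and the tray on the -y side. Next I'll fit the layout.

```bash
python3 - <<'E'
from h import *
from scipy.optimize import least_squares
c=capture("top"); s=capture("scene")
# layout in plate frame (P): case side sgn along local y. assume plate +y ~ world +y
T=[((55,38),(115,242,50)),((220,40),(115,122,50)),((48,353),(-115,242,50)),((215,355),(-115,122,50)),
((552,65),(100,-120,50)),((552,333),(-100,-120,50)),((724,50),(115,-252,30)),((727,358),(-115,-252,30))]
S=[((511,45),(-115,122,50)),((650,37),(-115,242,50)),((548,233),(115,122,50)),((708,222),(115,242,50)),
((213,78),(-100,-120,50)),((217,248),(100,-120,50)),((50,98),(-115,-252,30)),((42,294),(115,-252,30))]
def uvT(p): return np.array([175+p[0]/5-.4,145+p[1]/5-.4])
def uvS(p): return np.array([150+p[0]/4-.4,170+p[1]/4-.4])
def W(q,P):
    a=q[2]; return np.array([q[0]+np.cos(a)*P[0]-np.sin(a)*P[1],q[1]+np.sin(a)*P[0]+np.cos(a)*P[1],P[2]])
for nm,use in(("top",(1,0)),("scene",(0,1)),("both",(1,1))):
    f=lambda q:np.concatenate([proj(c,W(q,P))-uvT(p) for p,P in T if use[0]]+[proj(s,W(q,P))-uvS(p) for p,P in S if use[1]])
    r=least_squares(f,[520,0,0],x_scale=[100,100,.1]); print(nm,r.x.round(4),f(r.x).round(1))
q=r.x
# per-cam
def loc(w): 
    d=w[:2]-q[:2];a=q[2];return np.array([np.cos(a)*d[0]+np.sin(a)*d[1],-np.sin(a)*d[0]+np.cos(a)*d[1]])
for p in[(105,137),(148,137),(105,240),(148,240)]: 
    w=ray(c,uvT(p),103);print("grip",w.round(1),loc(w).round(1))
for p in[(588,50),(620,47),(632,120),(598,122)]:
    w=ray(s,uvS(p),103);print("gripS",w.round(1),loc(w).round(1))
for n,p in dict(L=(327,145),A=(446,123),M=(388,188),B=(338,249),C=(447,249)).items(): print(n,loc(ray(c,uvT(p),62)).round(1))
for n,p in dict(C=(309,106),st=(408,100),M=(367,138),L=(428,160),A=(317,182)).items(): print(n,loc(ray(s,uvS(p),62)).round(1))
print(np.degrees(q[2]), "case", W(q,(0,182,0)))
E
```

```text
top [ 5.336418e+02  4.486340e+01 -5.300000e-03] [-0.2 -0.  -0.3 -0.2 -0.4  0.1 -0.3 -0.  -0.2 -0.7 -0.1  0.6  0.7 -0.3
  0.8  0.4]
scene [ 5.330357e+02  4.670610e+01 -8.100000e-03] [-1.  -0.4  0.4 -0.9  0.8  0.8  1.4  0.4 -0.4 -0.6  0.1 -0.2 -0.  -0.8
 -1.4  0.5]
both [ 5.334271e+02  4.593430e+01 -6.700000e-03] [-0.5 -0.1 -0.5 -0.2 -0.7  0.1 -0.6 -0.  -0.5 -0.6 -0.4  0.7  0.4 -0.2
  0.5  0.5 -1.2 -0.3  0.2 -0.9  0.6  0.8  1.2  0.4 -0.7 -0.4 -0.1 -0.
 -0.3 -0.6 -1.6  0.7]
grip [568.2 240.7 103. ] [ 33.4 195. ]
grip [568.2 210.7 103. ] [ 33.7 165. ]
grip [495.8 239.5 103. ] [-38.9 193.3]
grip [495.9 209.7 103. ] [-38.7 163.5]
gripS [502.1 219.1 103. ] [-32.4 172.9]
gripS [501.4 244.2 103. ] [-33.3 198.1]
gripS [588.7 236.2 103. ] [ 54.  190.6]
gripS [587.9 211.  103. ] [ 53.4 165.4]
L [35.7 41. ]
A [ 52.5 -44.4]
M [ 4.9 -3. ]
B [-39.3  32.3]
C [-38.7 -45.5]
C [-39.  -43.8]
st [-37.5  33.5]
M [ 4.3 -2.1]
L [34.9 41.3]
A [ 50.2 -43.3]
-0.38112738113548705 case [534.63778348 227.93028376   0.        ]
```

```bash
cat >> h.py <<'E'
PX,PY,YAW=533.5,45.6,-0.0065
def W2(x,y):
    a=YAW;return np.array([PX+np.cos(a)*x-np.sin(a)*y,PY+np.sin(a)*x+np.cos(a)*y])
def go(pos,yaw=YAW):
    s=ctrl.sense();q=s["ee_rot"];R=Ro.from_quat([q[1],q[2],q[3],q[0]])
    T=Ro.from_matrix(np.array([[np.cos(yaw),np.sin(yaw),0],[np.sin(yaw),-np.cos(yaw),0],[0,0,-1.]]))
    print("t",round(s["time_s"],2),"p",s["eef_pos"].round(1),"F",s["force"].round(1),"g",round(s["grip_width"],3),"j",s["joints"].round(2))
    print("rot",(R.inv()*T).as_rotvec().round(3),"shift cm",(R.inv().apply(np.array(pos)-s["eef_pos"])/10).round(2))
E
python3 -c "
from h import *
p=W2(0,181);print(p);go([*p,200])"
```

```text
[534.67649172 226.59617639]
t 0.3 p [ 164.5 -498.5  231.1] F [ 0.5  0.7 -0.4] g 0.999 j [-1.48  0.31  1.5   0.    1.33 -0.22]
rot [-0.    -0.     0.325] shift cm [ 57.87 -57.25   3.14]
```

Emit:
{"op": "move_arm", "data": {"series": [[0,0,0.325,57.9,-57.2,3,1],[0,0,0.325,57.9,-57.2,3,1],[0,0,0.325,57.9,-57.2,3,1],[0,0,0.325,57.9,-57.2,3,1],[0,0,0.325,57.9,-57.2,3,1]], "grip_force": 60}}

```text
time_s: 0.72
eef_pos: [259.7, -311.3, 223.5]
ee_rot: [-0.0, 1.0, -0.004, 0.0]
force: [1.2, -0.7, -0.5]
grip_width: 1.0
```

```bash
python3 -c "
from h import *
p=W2(0,181);go([*p,200])"
```

```text
t 0.72 p [ 259.7 -311.3  223.5] F [ 1.2 -0.7 -0.5] g 1.0 j [-1.17  0.05  1.84  0.    1.25  0.41]
rot [-0.    -0.    -0.001] shift cm [ 27.11 -53.99   2.37]
```

Emit:
{"op": "move_arm", "data": {"series": [[0,0,0,27.1,-54,2.4,1],[0,0,0,27.1,-54,2.4,1],[0,0,0,27.1,-54,2.4,1],[0,0,0,27.1,-54,2.4,1],[0,0,0,27.1,-54,2.4,1]]}}

```text
time_s: 1.13
eef_pos: [354.3, -125.8, 215.6]
ee_rot: [0.0, 1.0, -0.004, 0.0]
force: [1.7, -0.7, -0.1]
grip_width: 0.999
```

```bash
python3 -c "
from h import *
p=W2(0,181);go([*p,200])"
```

```text
t 1.13 p [ 354.3 -125.8  215.6] F [ 1.7 -0.7 -0.1] g 0.999 j [-0.66 -0.01  1.92  0.    1.23  0.92]
rot [ 0.    -0.001 -0.001] shift cm [ 17.77 -35.38   1.57]
```

Emit:
{"op": "move_arm", "data": {"series": [[0,0,0,17.8,-35.4,1.6,1],[0,0,0,17.8,-35.4,1.6,1],[0,0,0,17.8,-35.4,1.6,1],[0,0,0,17.8,-35.4,1.6,1],[0,0,0,17.8,-35.4,1.6,1]]}}

```text
time_s: 1.55
eef_pos: [449.1, 60.0, 207.3]
ee_rot: [0.0, 1.0, -0.004, 0.001]
force: [0.5, -1.3, 0.1]
grip_width: 1.003
```

```bash
python3 -c "
from h import *
p=W2(0,181);go([*p,200])"
```

```text
t 1.55 p [449.1  60.  207.3] F [ 0.5 -1.3  0.1] g 1.003 j [-0.13  0.18  1.74 -0.    1.23  1.45]
rot [ 0.    -0.001 -0.001] shift cm [  8.44 -16.73   0.73]
```

Emit:
{"op": "move_arm", "data": {"series": [[0,0,0,8.4,-16.7,0.7,1],[0,0,0,8.4,-16.7,0.7,1],[0,0,0,8.4,-16.7,0.7,1],[0,0,0,8.4,-16.7,0.7,1],[0,0,0,8.4,-16.7,0.7,1]]}}

```text
time_s: 1.97
eef_pos: [535.0, 230.0, 199.7]
ee_rot: [-0.0, 1.0, -0.003, 0.001]
force: [0.8, -0.1, -0.3]
grip_width: 1.0
```

```bash
python3 -c "
from h import *
p=W2(0,181);go([*p,62])
c=capture('wrist');cv2.imwrite('pics/w1.png',cv2.resize(c['frame'][:,:,::-1],(768,576)))
print(c['mtx'],c['R'].round(3),c['t'])"
```

```text
t 1.97 p [535.  230.  199.7] F [ 0.8 -0.1 -0.3] g 1.0 j [0.2  0.46 1.37 0.   1.31 1.78]
rot [-0.    -0.001  0.001] shift cm [-0.05  0.34 13.77]
[[297.31863964   0.         253.89652439]
 [  0.         297.31863964 194.10283676]
 [  0.           0.           1.        ]] [[-0.004 -1.    -0.001]
 [-0.95   0.004  0.313]
 [-0.313  0.002 -0.95 ]] [232.45639541 476.30254931 516.74356585]
```

View pics/w1.png

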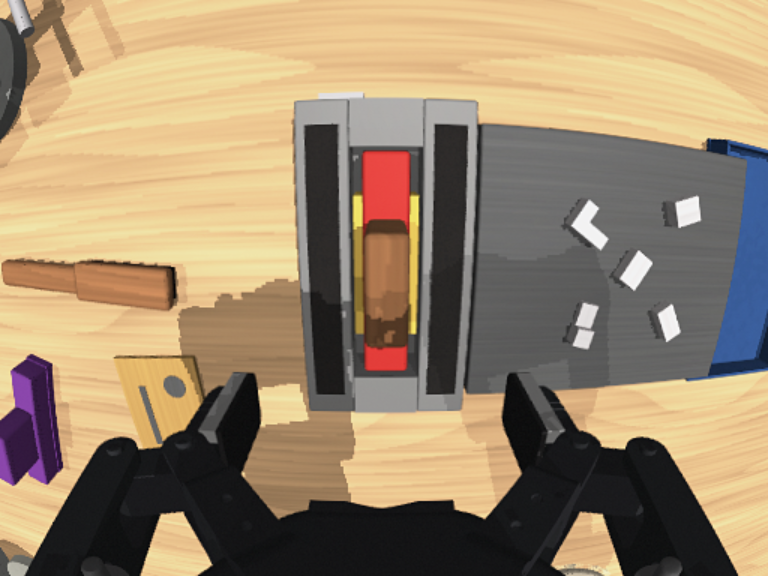

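The wrist view shows the grip at (386,290) between the fingers, and the red block from (386,152) to (386,370). I'll refine its position from this.

```bash
cat >> h.py <<'E'
def wray(c,uv,z):
    m=c["mtx"];x=(uv[0]-m[0,2])/m[0,0];y=(uv[1]-m[1,2])/m[1,1];r=np.hypot(x,y)+1e-9
    d=np.array([x/r*np.sin(r),y/r*np.sin(r),np.cos(r)]);d=c["R"].T@d;o=-c["R"].T@c["t"]
    return o+d*(z-o[2])/d[2]
E
python3 - <<'E'
from h import *
c=capture('wrist')
k=lambda u,v,z: print((u,v,z),wray(c,((u-.25)/1.5,(v-.25)/1.5),z).round(1))
for u,v in((363,152),(408,152),(365,370),(407,370)):k(u,v,48)
for u,v in((365,234),(408,234),(366,345),(407,345)):k(u,v,103)
for u,v in((295,101),(478,101),(310,410),(462,410),(745,161),(710,376)):k(u,v,50)
p=ctrl.sense()["eef_pos"];print(p,ctrl.sense()["time_s"])
E
```

```text
(363, 152, 48) [614.1 243.3  48. ]
(408, 152, 48) [614.  214.1  48. ]
(365, 370, 48) [457.4 244.   48. ]
(407, 370, 48) [457.2 212.7  48. ]
(365, 234, 103) [569.9 240.3 103. ]
(408, 234, 103) [569.9 217.  103. ]
(366, 345, 103) [503.8 240.7 103. ]
(407, 345, 103) [503.7 216.5 103. ]
(295, 101, 50) [649.2 287.   50. ]
(478, 101, 50) [649.2 168.7  50. ]
(310, 410, 50) [422.  287.8  50. ]
(462, 410, 50) [421.5 168.7  50. ]
(745, 161, 50) [632.2 -69.   50. ]
(710, 376, 50) [435.7 -74.9  50. ]
[534.7074116  229.16045477 199.28996082] 2.0667
```

Emit:
{"op": "move_arm", "data": {"series": [[0,0,0,0.1,0.1,4,1],[0,0,0,0.1,0.1,8,1],[0,0,0,0.1,0.1,11,1],[0,0,0,0.1,0.1,13.2,1],[0,0,0,0.1,0.1,13.6,1]]}}

```text
time_s: 2.48
eef_pos: [533.6, 227.0, 59.5]
ee_rot: [0.001, 1.0, -0.002, -0.003]
force: [-0.5, -0.3, 0.3]
grip_width: 1.003
```

```bash
python3 -c "
from h import *
go([535.8,228.3,62])
crop('scene','s2',150,100,200,150,4)"
```

```text
t 2.48 p [533.6 227.   59.5] F [-0.5 -0.3  0.3] g 1.003 j [ 0.2   0.62  1.51 -0.    1.02  1.78]
rot [0.002 0.006 0.002] shift cm [ 0.22 -0.13 -0.25]
```

View pics/s2.png

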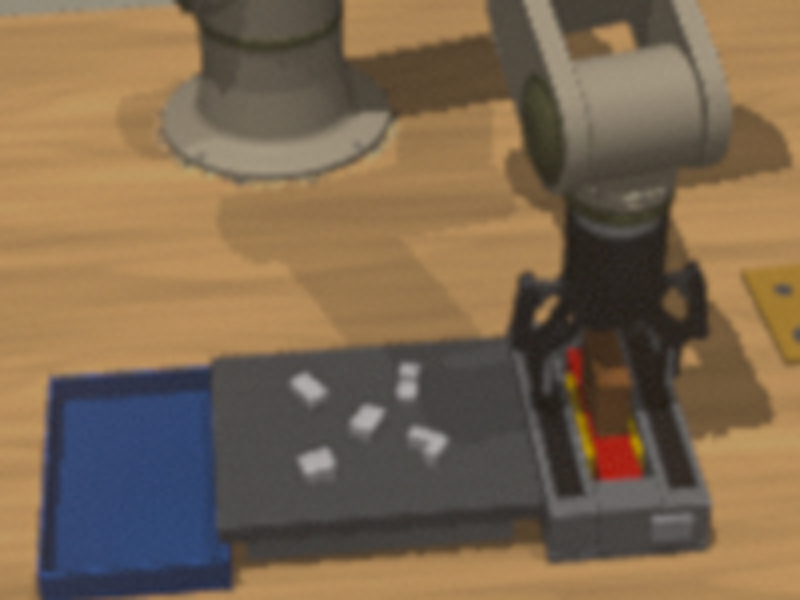

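The fingers straddle the grip at (610,380), so I'll close them.

Emit:
{"op": "move_arm", "data": {"series": [[0.002,0.006,0.002,0.2,-0.1,-0.2,1],[0.002,0.006,0.002,0.2,-0.1,-0.2,0],[0.002,0.006,0.002,0.2,-0.1,-0.2,0],[0.002,0.006,0.002,0.2,-0.1,-0.2,0],[0.002,0.006,0.002,0.2,-0.1,-0.2,0]], "grip_force": 80}}

```text
time_s: 2.95
eef_pos: [536.9, 228.3, 64.1]
ee_rot: [-0.001, 1.0, -0.003, 0.002]
force: [-0.0, -0.6, -0.9]
grip_width: 0.45
```

Emit:
{"op": "move_arm", "data": {"series": [[0,0,0,0,0,0,0],[0,0,0,0,0,0,0],[0,0,0,0,0,0,0],[0,0,0,0,0,0,0]]}}

```text
time_s: 3.28
eef_pos: [537.0, 228.3, 64.6]
ee_rot: [-0.0, 1.0, -0.003, 0.002]
force: [-2.6, -1.1, 6.0]
grip_width: 0.291
```

```bash
python3 -c "
from h import *
go([535.8,228.3,140])"
```

```text
t 3.28 p [537.  228.3  64.6] F [-2.6 -1.1  6. ] g 0.291 j [0.2  0.61 1.51 0.   1.02 1.78]
rot [-0.001 -0.004  0.   ] shift cm [-0.09 -0.01 -7.54]
```

Emit:
{"op": "move_arm", "data": {"series": [[0,0,0,0,0,-0.8,0],[0,0,0,0,0,-2,0],[0,0,0,0,0,-3.4,0],[0,0,0,0,0,-4.8,0],[0,0,0,0,0,-6,0]]}}

```text
time_s: 3.7
eef_pos: [536.9, 228.4, 126.5]
ee_rot: [-0.001, 1.0, -0.003, 0.003]
force: [-0.5, -1.0, -1.4]
grip_width: 0.295
```

```bash
python3 -c "
from h import *
go([*W2(5,92),132])
crop('scene','s3',150,100,200,150,4)"
```

```text
t 3.7 p [536.9 228.4 126.5] F [-0.5 -1.  -1.4] g 0.295 j [0.2  0.53 1.46 0.   1.15 1.78]
rot [-0.002 -0.005  0.   ] shift cm [ 0.28  9.08 -0.56]
```

View pics/s3.png

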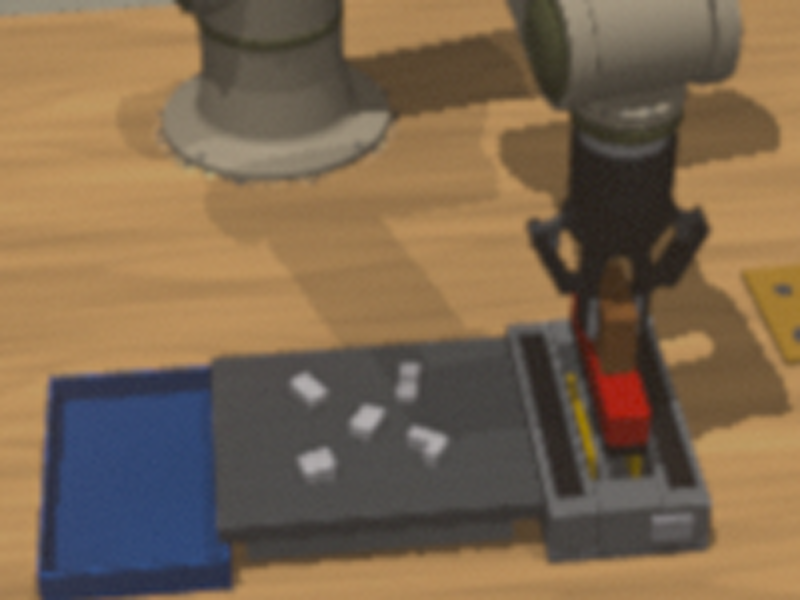

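The scraper is out of the pocket, with the red block at (620,390). Moving it over the plate behind the chips.

Emit:
{"op": "move_arm", "data": {"series": [[0,0,0,0,0.3,-0.8,0],[0,-0.005,0,0.1,2.5,-0.8,0],[0,-0.005,0,0.3,5.5,-0.8,0],[0,-0.005,0,0.3,8,-0.8,0],[0,-0.005,0,0.3,9.1,-0.8,0]]}}

```text
time_s: 4.17
eef_pos: [540.4, 135.1, 137.3]
ee_rot: [-0.001, 1.0, -0.004, 0.002]
force: [0.0, -0.7, -1.4]
grip_width: 0.295
```

```bash
python3 -c "
from h import *
go([*W2(5,92),107])
crop('scene','s4',150,100,200,150,4)
c=capture('wrist');cv2.imwrite('pics/w4.png',cv2.resize(c['frame'][:,:,::-1],(768,576)))"
```

```text
t 4.17 p [540.4 135.1 137.3] F [ 0.  -0.7 -1.4] g 0.295 j [0.03 0.47 1.53 0.   1.14 1.61]
rot [-0.002 -0.004 -0.002] shift cm [-0.14 -0.24  3.03]
```

View pics/s4.png

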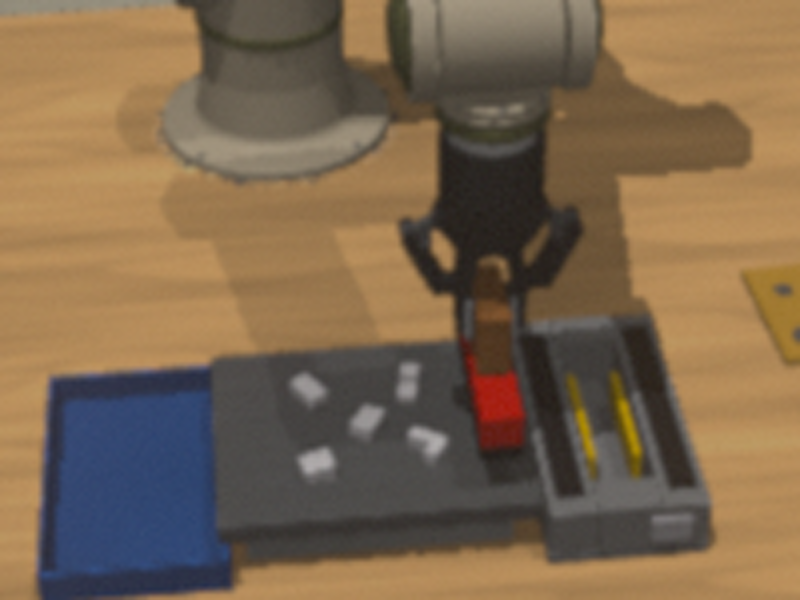

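View pics/w4.png

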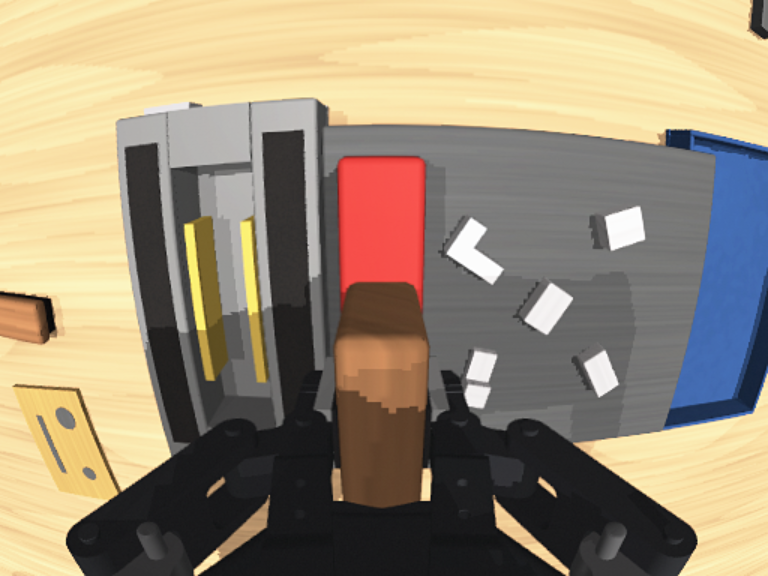

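Scraper is straight in the jaws and there is free plate below it, so I'll lower.

Emit:
{"op": "move_arm", "data": {"series": [[0,0,0,-0.1,-0.2,1.2,0],[0,0,0,-0.1,-0.2,2,0],[0,0,0,-0.1,-0.2,2.5,0],[0,0,0,-0.1,-0.2,2.8,0],[0,0,0,-0.1,-0.2,2.8,0]]}}

```text
time_s: 4.68
eef_pos: [539.4, 138.7, 108.6]
ee_rot: [-0.001, 1.0, -0.004, 0.001]
force: [0.0, 0.2, -2.3]
grip_width: 0.298
```

```bash
python3 -c "
from h import *
go([*W2(5,92),106.5])"
```

```text
t 4.68 p [539.4 138.7 108.6] F [ 0.   0.2 -2.3] g 0.298 j [0.04 0.5  1.56 0.   1.08 1.62]
rot [-0.002 -0.003 -0.002] shift cm [-0.03  0.12  0.21]
```

Emit:
{"op": "move_arm", "data": {"series": [[0,0,0,0,0,0.1,0],[0,0,0,0,0,0.2,0],[0,0,0,0,0,0.25,0],[0,0,0,0,0,0.25,0]]}}

```text
time_s: 5.02
eef_pos: [539.5, 138.9, 106.7]
ee_rot: [-0.001, 1.0, -0.004, 0.002]
force: [-2.1, 1.6, 2.8]
grip_width: 0.294
```

```bash
python3 -c "
from h import *
go([*W2(5,92),106.5])"
```

```text
t 5.02 p [539.5 138.9 106.7] F [-2.1  1.6  2.8] g 0.294 j [0.04 0.51 1.56 0.   1.07 1.62]
rot [-0.003 -0.004 -0.001] shift cm [-0.04  0.14  0.02]
```

Sole is on the plate with about 5 N of contact. Starting the sweep.

Emit:
{"op": "move_arm", "data": {"series": [[0,0,0,0,1,0.05,0],[0,0,0,0,2,0.05,0],[0,0,0,0,3,0.05,0],[0,0,0,0,4,0.05,0],[0,0,0,0,5,0.05,0]]}}

```text
time_s: 5.43
eef_pos: [539.5, 88.0, 106.7]
ee_rot: [-0.002, 1.0, -0.004, 0.003]
force: [1.8, -1.9, 2.3]
grip_width: 0.3
```

```bash
python3 -c "
from h import *
go([*W2(5,-111),106.7])
c=capture('wrist');cv2.imwrite('pics/w5.png',cv2.resize(c['frame'][:,:,::-1],(768,576)))"
```

```text
t 5.43 p [539.5  88.  106.7] F [ 1.8 -1.9  2.3] g 0.3 j [-0.05  0.48  1.59  0.    1.06  1.52]
rot [-0.004 -0.005 -0.002] shift cm [-0.04 15.34 -0.06]
```

View pics/w5.png

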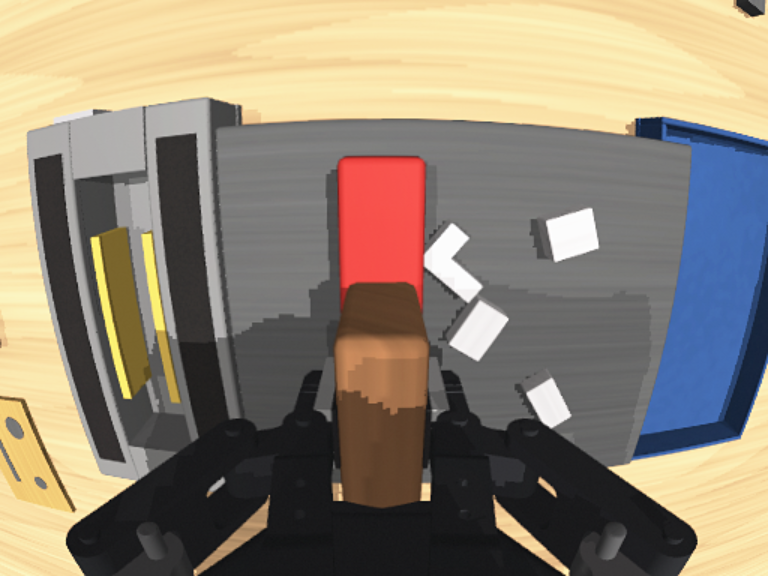

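The L chip is now against the face at (450,260), and all chips are within the blade's span. Continuing.

Emit:
{"op": "move_arm", "data": {"series": [[0,0,0,0,1,0,0],[0,0,0,0,2,0,0],[0,0,0,0,3,0,0],[0,0,0,0,4,0,0],[0,0,0,0,5,0,0]]}}

```text
time_s: 5.9
eef_pos: [539.2, 35.5, 106.7]
ee_rot: [-0.002, 1.0, -0.005, 0.003]
force: [0.3, 3.1, 0.4]
grip_width: 0.295
```

```bash
python3 -c "
from h import *
go([*W2(5,-111),106.7])
c=capture('wrist');cv2.imwrite('pics/w6.png',cv2.resize(c['frame'][:,:,::-1],(768,576)))"
```

```text
t 5.9 p [539.2  35.5 106.7] F [0.3 3.1 0.4] g 0.295 j [-0.15  0.47  1.61  0.    1.05  1.43]
rot [-0.003 -0.005 -0.003] shift cm [-0.04 10.09 -0.03]
```

View pics/w6.png

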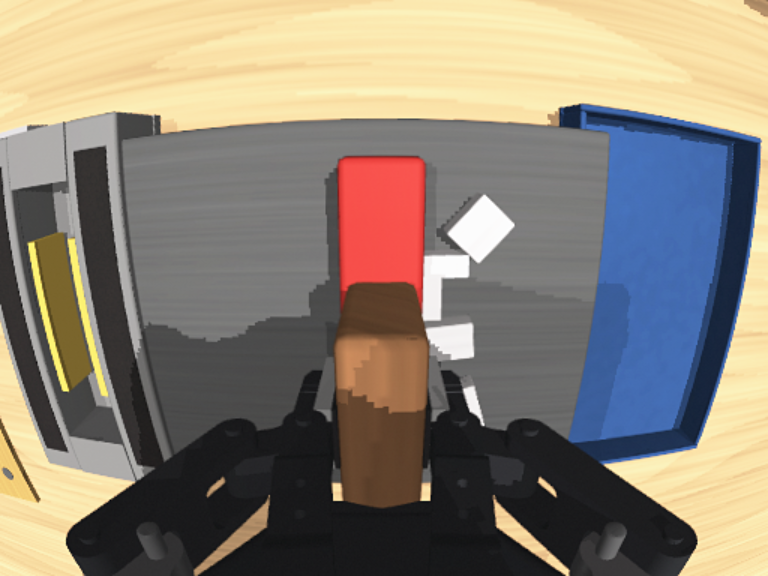

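Chips are lined up along the face, (480,228) to (470,400), and none is escaping. Continuing.

Emit:
{"op": "move_arm", "data": {"series": [[0,0,0,0,1,0.03,0],[0,0,0,0,2,0.03,0],[0,0,0,0,3,0.03,0],[0,0,0,0,4,0.03,0],[0,0,0,0,5,0.03,0]]}}

```text
time_s: 6.37
eef_pos: [538.8, -16.3, 106.7]
ee_rot: [-0.001, 1.0, -0.005, 0.003]
force: [1.2, 2.2, 0.1]
grip_width: 0.295
```

```bash
python3 -c "
from h import *
go([*W2(5,-111),106.7])
crop('scene','s7',150,100,200,150,4)
c=capture('wrist');cv2.imwrite('pics/w7.png',cv2.resize(c['frame'][:,:,::-1],(768,576)))"
```

```text
t 6.37 p [538.8 -16.3 106.7] F [1.2 2.2 0.1] g 0.295 j [-0.25  0.47  1.62  0.    1.05  1.33]
rot [-0.003 -0.006 -0.004] shift cm [-0.05  4.92 -0.02]
```

View pics/w7.png

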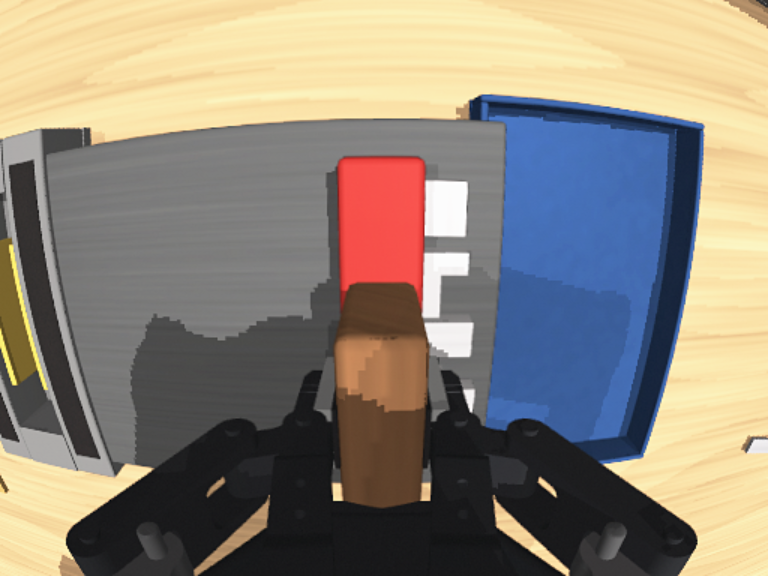

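View pics/s7.png

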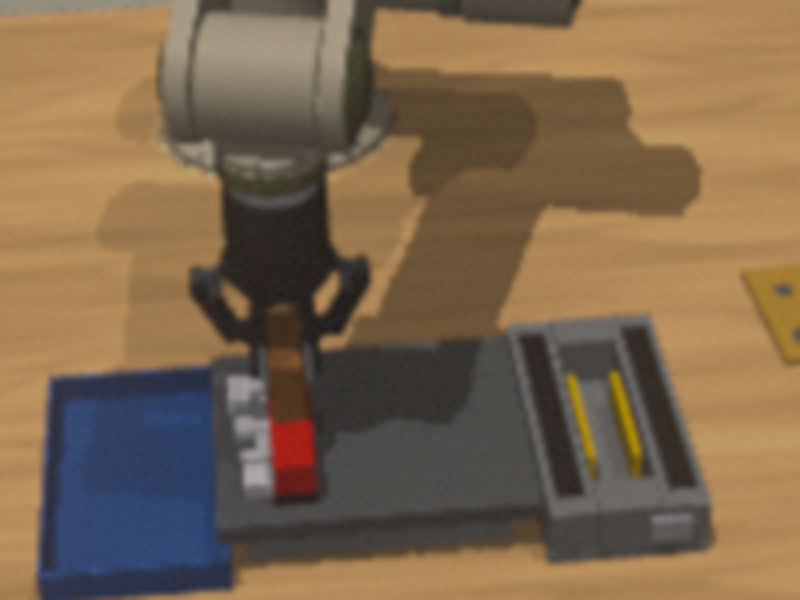

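All the chips are in a row on the blade's face (wrist 445,180–420; scene 245,390–490). Now the last push over the edge.

Emit:
{"op": "move_arm", "data": {"series": [[0,0,0,0,1,0.03,0],[0,0,0,0,2,0.03,0],[0,0,0,0,3,0.03,0],[0,0,0,0,4,0.03,0],[0,0,0,0,4.9,0.03,0]]}}

```text
time_s: 6.88
eef_pos: [538.3, -67.2, 106.6]
ee_rot: [-0.001, 1.0, -0.006, 0.003]
force: [-1.0, 2.0, 8.7]
grip_width: 0.296
```

Emit:
{"op": "move_arm", "data": {"series": [[0,0,0,0,0,0,0],[0,0,0,0,0,0,0],[0,0,0,0,0,0,0]]}}

```text
time_s: 7.13
eef_pos: [538.3, -67.9, 106.6]
ee_rot: [0.0, 1.0, -0.006, 0.003]
force: [0.0, -2.9, 3.0]
grip_width: 0.295
```

```bash
python3 -c "
from h import *
go([*W2(5,-95),106.7])
crop('scene','s8',150,100,200,150,4)
c=capture('wrist');cv2.imwrite('pics/w8.png',cv2.resize(c['frame'][:,:,::-1],(768,576)))"
```

```text
t 7.13 p [538.3 -67.9 106.6] F [ 0.  -2.9  3. ] g 0.295 j [-0.34  0.48  1.61  0.    1.05  1.24]
rot [ 0.    -0.006 -0.005] shift cm [-0.06 -1.84 -0.01]
```

View pics/w8.png

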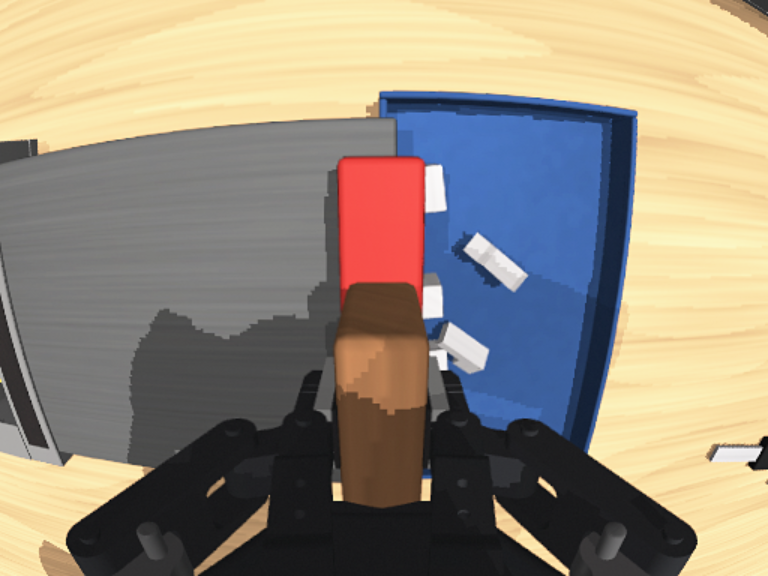

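View pics/s8.png

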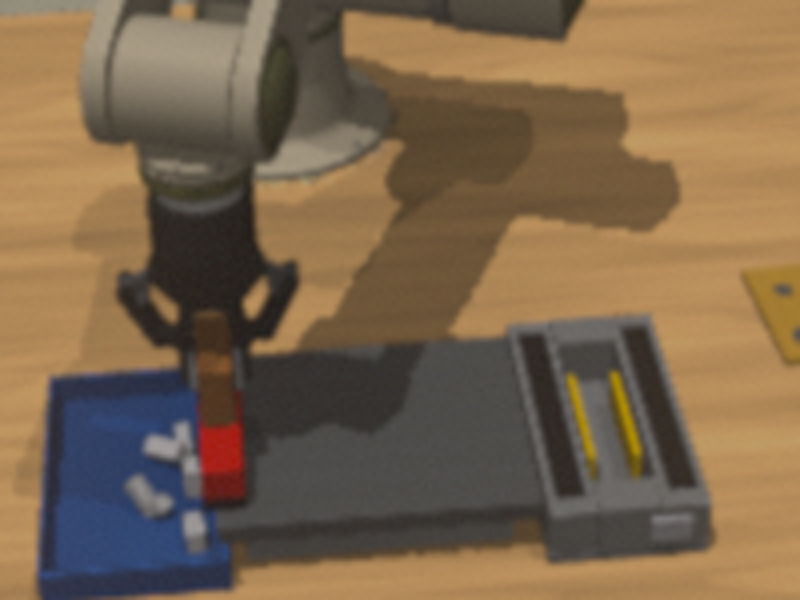

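Five chips appear over the tray (wrist 435,188; 495,262; 432,298; 463,347; 437,360). I'll pull the scraper back to check they all really lie inside.

Emit:
{"op": "move_arm", "data": {"series": [[0,0,0,0,-1,0,0],[0,0,0,0,-2.5,0,0],[0,0,0,0,-4,0,0],[0,0,0,0,-5,0,0],[0,0,0,0,-5,0,0]]}}

```text
time_s: 7.65
eef_pos: [538.7, -15.2, 106.7]
ee_rot: [-0.001, 1.0, -0.005, 0.003]
force: [-0.4, 5.7, 2.9]
grip_width: 0.29
```

```bash
python3 -c "
from h import *
go([*W2(5,-60),106.7])
crop('scene','s9',150,100,200,150,4)
c=capture('wrist');cv2.imwrite('pics/w9.png',cv2.resize(c['frame'][:,:,::-1],(768,576)))"
```

```text
t 7.65 p [538.7 -15.2 106.7] F [-0.4  5.7  2.9] g 0.29 j [-0.25  0.47  1.62  0.    1.05  1.33]
rot [-0.001 -0.006 -0.003] shift cm [-0.06 -0.08 -0.  ]
```

View pics/w9.png

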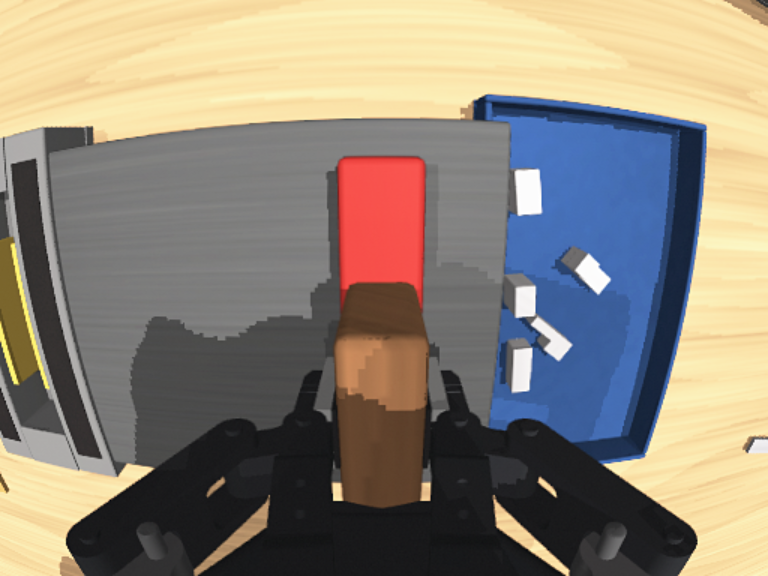

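View pics/s9.png

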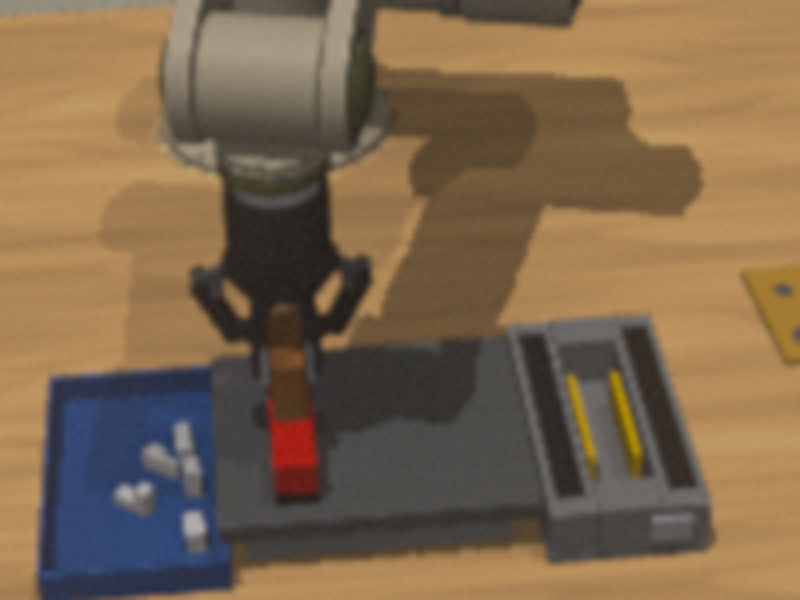

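All five are in the tray (wrist: 526,192; 585,270; 520,295; 550,338; 519,367). Releasing.

Emit:
{"op": "move_arm", "data": {"series": [[0,0,0,0,0,0,0.35],[0,0,0,0,0,0,0.45],[0,0,0,0,0,0,0.7],[0,0,0,0,0,0,1],[0,0,0,0,0,0,1]]}}

```text
time_s: 8.17
eef_pos: [538.7, -16.8, 106.5]
ee_rot: [-0.001, 1.0, -0.005, 0.003]
force: [0.2, 0.3, -0.2]
grip_width: 0.858
```

Emit:
{"op": "move_arm", "data": {"series": [[0,0,0,0,0,0,1],[0,0,0,0,0,0,1],[0,0,0,0,0,0,1]]}}

```text
time_s: 8.42
eef_pos: [538.7, -16.9, 106.4]
ee_rot: [-0.001, 1.0, -0.006, 0.003]
force: [0.6, 0.3, -0.2]
grip_width: 1.0
```

```bash
python3 -c "
from h import *
go([538.7,-15,200])
crop('scene','s10',150,100,200,150,4)
c=capture('wrist');cv2.imwrite('pics/w10.png',cv2.resize(c['frame'][:,:,::-1],(768,576)))"
```

```text
t 8.42 p [538.7 -16.9 106.4] F [ 0.6  0.3 -0.2] g 1.0 j [-0.25  0.47  1.62  0.    1.05  1.33]
rot [-0.002 -0.005 -0.005] shift cm [ 0.05 -0.2  -9.35]
```

View pics/w10.png

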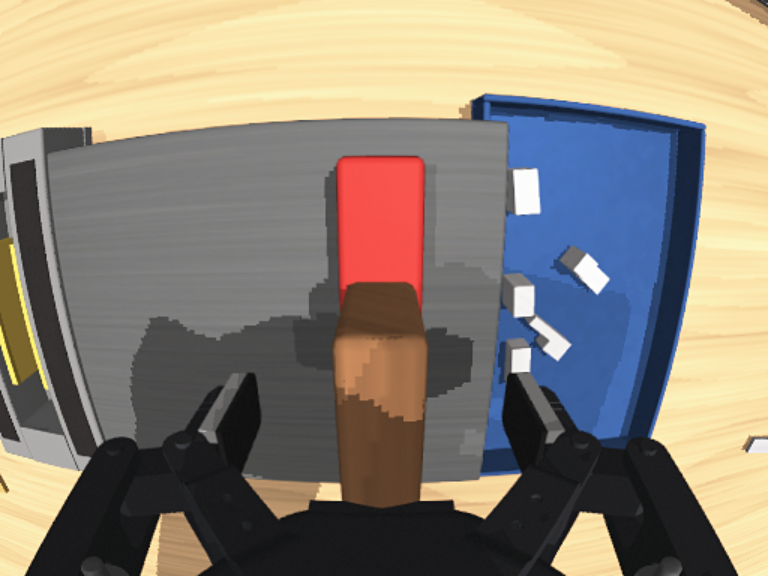

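The fingers are clear on both sides of the upright grip (380,400). Moving straight up.

Emit:
{"op": "move_arm", "data": {"series": [[0,0,0,0,0,-1.5,1],[0,0,0,0,0,-4,1],[0,0,0,0,0,-7,1],[0,0,0,0,0,-10,1],[0,0,0,0,0,-13,1]]}}

```text
time_s: 8.93
eef_pos: [537.7, -17.0, 238.0]
ee_rot: [-0.001, 1.0, -0.005, 0.003]
force: [-1.2, -0.2, -0.4]
grip_width: 0.996
```

Emit:
{"op": "move_arm", "data": {"series": [[0,0,0,0,0,0,1],[0,0,0,0,0,0,1],[0,0,0,0,0,0,1]]}}

```text
time_s: 9.18
eef_pos: [537.4, -16.9, 237.1]
ee_rot: [-0.001, 1.0, -0.006, 0.002]
force: [-0.7, -0.2, -1.1]
grip_width: 0.997
```

```bash
python3 -c "
from h import *
go([538.7,-15,240])
crop('scene','s11',150,100,200,150,4)
c=capture('wrist');cv2.imwrite('pics/w11.png',cv2.resize(c['frame'][:,:,::-1],(768,576)))
k=lambda u,v,z:wray(c,((u-.25)/1.5,(v-.25)/1.5),z)"
```

```text
t 9.18 p [537.4 -16.9 237.1] F [-0.7 -0.2 -1.1] g 0.997 j [-0.25  0.33  1.45  0.    1.35  1.33]
rot [-0.002 -0.004 -0.005] shift cm [ 0.13 -0.19 -0.29]
```

View pics/w11.png

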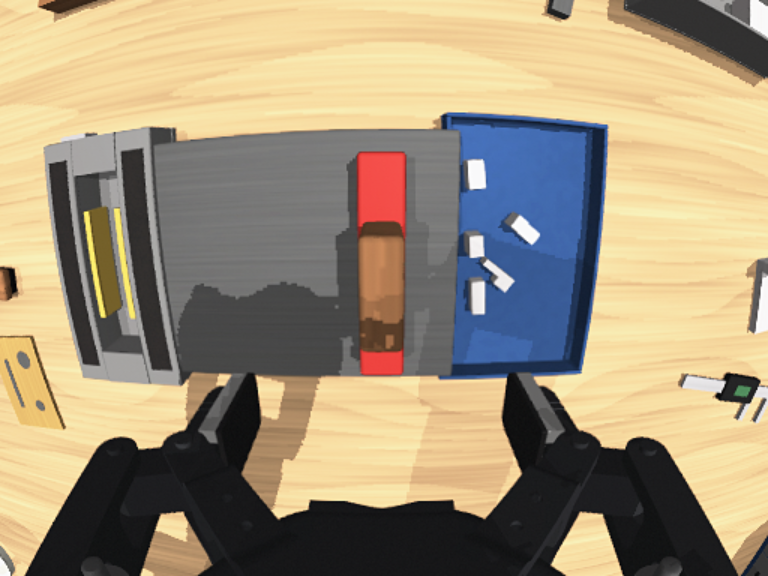

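View pics/s11.png

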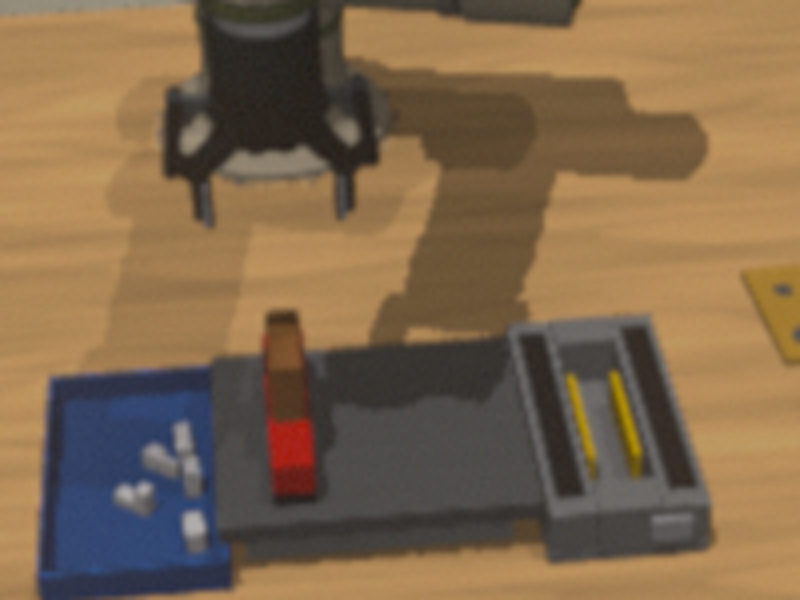

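The scraper stands upright on the plate (wrist 382,270), five chips are in the tray, and the gripper is clear. Handing in.

```bash
python3 -c "
from h import *
print(job.finish_job())"
```

```text
the job is handed in; nothing more can be done
None
```

I handed the job in at about 9.2 s of the 51 s allowed; `finish_job` reports no verdict. I drew the scraper straight up out of the case and set it on the plate behind the chips. One sweep pushed all five chips over the edge into the blue tray. I then pulled the scraper back about 50 mm, released it and raised the gripper straight up.

The last wrist and scene pictures show all five chips lying inside the tray. The scraper stands upright on the plate, roughly 60 mm from its centre towards the tray, with the gripper open and well clear. Wrist forces stayed below 10 N in every reading, and the pictures show no contact with the chips or bystanders. I judged the chips and the scraper's uprightness by eye rather than measuring them. No check failed. The top and scene cameras disagreed by about 2 mm on the plate's position, which is within the calibration tolerance.

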